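# Set the two click selectors of the scanner and start it

### The job

Get the flat scanner console ready for the next patient: pushing with closed fingertips, turn the selector with the long pointer to its sixth mark and the selector with the upright finger post to its second mark, in either order, counting marks clockwise from the bar-shaped mark as number one, one click per mark. Only when both are set, press the raised round key fully down and let it come up again. Pinch and lift nothing, and leave everything else standing where it is.

Things in the scene. Friction and masses are not known exactly. Their poses are not given: they have to be found in the camera images.
- console: Flat white scanner console, 300 (x) x 380 (y) mm, top 60 mm above the table; origin at the centre of its underside, x away from the operator. Fixed, but its place and heading vary. The selectors sit on it at x = -50, y = +95 and -95 mm, either way round; the key at x = -112, y = 0.
- pointer_hub (a point): Pointer selector's turning axis at the top of its square grey foot plate (124 x 124 x 8 mm, fixed on the console). Does not turn. z up, x away from the operator to the middle of its arc of 8 white marks, 54 mm out. Seen from above mark 1 (a bar) is 105 deg counter-clockwise of x; marks 2 to 8 (dots) follow clockwise every 30 deg. Left or right place varies.
- pointer (a joint): Pointer selector angle, rad, growing clockwise from above: 0 = mark 1 (end stop), one click = pi/6, mark 6 = 2.618, mark 8 = 3.665 (end stop). Starts at one of marks 1 to 3. A sprung ball holds it on each mark; pushed a little over half a click past a mark it jumps on to the next by itself. About 2 to 6 N on the pointer turns it.
- pointer_end (a point): On the top of the black pointer, 36 mm from the axis, 29 mm above the foot plate; turns with the dial, x outward along the pointer. The pointer is a straight bar 14 mm wide with upright flanks, from a round hub of radius 19 mm to 48 mm from the axis, from 1 to 29 mm above the foot plate, with a white line on top.
- post_hub (a point): Post selector's turning axis at the top of its foot plate (same size and height as the other, 190 mm beside it). Does not turn. z up, x away from the operator to the middle of its arc of 6 white marks, 54 mm out. Seen from above mark 1 (a bar) is 90 deg counter-clockwise of x; marks 2 to 6 (dots) follow clockwise every 36 deg.
- post (a joint): Post selector angle, rad, growing clockwise from above: 0 = mark 1 (end stop), one click = pi/5, mark 2 = 0.628, mark 6 = 3.142 (end stop). Starts at one of marks 4 to 6. Clicks and push force as for the other selector.
- post_top (a point): Centre of the top of the upright metal finger post, 14 mm in diameter, 27 mm from the axis, on a flat black disc of radius 36 mm; disc top 8 mm and post top 33 mm above the foot plate. Turns with the dial, its x axis points outward from the axis; the post's direction from the axis is where the selector points.
- key_top (a point): Centre of the top of the one raised round key (26 mm diameter, in a round grey housing) at the console's near edge, half-way between the selectors and 62 mm nearer the operator. Springy: fully down is 6 mm of travel at about 4 N.
- key (a joint): Travel of the key, m: 0 up, 0.006 fully down. Counts as pressed beyond 0.0045.
- tape: Bystander: roll of tape lying flat on the console between the selectors, radius 20 mm, 16 mm high. Origin: centre of its underside (so for the other bystanders).
- pill_jar: Bystander: brown jar on the console's far left corner, radius 19 mm, 50 mm high.
- swab_tin: Bystander: round metal tin on the console's far left part, radius 22 mm, 35 mm high.
- gel: Bystander: clear bottle on the table left of the console, radius 30 mm, 170 mm high.
- dish: Bystander: steel bowl on the table right of the console, radius 60 mm, 45 mm high.
- cup: Bystander: white cup on the table right of the console, radius 37 mm, 90 mm high.
- probe: Bystander: T-shaped hand probe lying on the table at the far left, about 130 x 56 mm, 26 mm high.

How it is judged:
By the outcome, as a careful person would: the job done as asked, in the order asked, and still so for the second after the job is handed in, with the robot touching nothing.
It also fails if it takes over 67 s, if anything falls off the work surface, if the arm or the gripper's body presses on something with over 40 N, if the wrist force passes 120 N, or if a joint passes its speed limit or range.

### The arm

A 6-joint arm with a two-finger parallel gripper is mounted at the origin on the work surface. World frame = base frame: x ahead of the robot, y to its left, z up, the work surface at z = 0. Lengths are in m, angles in rad, forces in N, time in s.
With the tool pointing down it reaches from about 0.3 to 0.775 m from the base axis. Payload 14.6 kg.
Tool frame: the origin (TCP) lies at the very end of the fingers, on their centre line; the grasp point (between the pads) lies 19 mm behind it (pinch_z is the distance from the TCP to the grasp point, in m); z points along the fingers, y is the direction in which the jaws open and shut (so a half turn about z gives the same grasp; the last joint's range is limited). The gripper opens to 94 mm and grips with 3 to 60 N. Pads are 16 mm wide; open, the fingers measure 119 mm over their backs; the gripper's body (75 mm by 177 mm) begins 78 mm behind the grasp point.
Start: joints at [1.201, 0.3, 1.521, -0, 1.321, -0.067], TCP at [0.164, 0.525, 0.183] pointing down, gripper open.
Joint ranges: [-3.03, 3.03], [-0.79, 2.21], [0.23, 2.52], [-1.04, 4.18], [0, 3.07], [-2.55, 2.55]. Speed limits (rad/s): [2.22, 2.22, 2.57, 3.14, 3.14, 3.14].

### API

Orientations are given as [roll, pitch, yaw] about the fixed x, y, z axes, in that order (R = Rz(yaw) Ry(pitch) Rx(roll)).
In Python, from station import get_obs, camera, hand_in, pinch_z gives the robot as it stands.
- The arm moves only by the tool servo_tool, never from a script. Its argument "moves" is a list that holds one entry, the list of rows, each a list of 7 numbers: the turn, a rotation vector about the tool's x, y, z normalised to -1 to 1, where 1 is pi/2 rad, then the shift along the tool's x, y, z normalised to -1 to 1, where 1 is 500 mm, then the closure, from 0 (fully open) to 1 (shut). In form: [[[rx, ry, rz, x, y, z, hand], ...]]. A call has 1 to 12 rows; each row is the pose to reach, as a shift and turn from the pose measured when the call began, along the tool's axes at that moment; what a row does not reach only later rows make up. A row lasts 1/12 s, in which the tool goes at most 41.7 mm and 7.16 degrees, less where a joint would pass 70% of its speed; a pose out of reach is approached as far as the arm can. A call with a number of a shift or a turn outside -1 to 1 is refused whole. A call with a gripper value outside its range is refused whole. The fingers move at their own pace and stop on an object; "squeeze" is the grip in N (left out, the last holds). Time passes only in rows, so rows that repeat a pose let the fingers close. It gives the time, the measured TCP pose, the force and the opening at its end, in the units of the state.
- get_obs(): the state, without advancing time (a new reading comes with each control period).
- camera(name): name is "side" or "top"; returns a dict with "color" (420x560x3 uint8, red, green, blue), "intrinsics" (3x3 intrinsics, pixels), "rvec" (rotation vector, rad) and "tvec" (3), from world to camera coordinates, as OpenCV has them. Camera axes: x right, y down, z forward; pixel columns grow to the right and rows downward; lengths in m; the calibration is good to about 2 mm. A picture is of the moment at which its call begins. There is no depth.
- hand_in(): hands the job in, once; it reports no verdict.
The state is a dict: "time_s": time; "qpos": joint angles; "joint_vel": joint speeds; "tau": joint torques, N m; "ee_pos": TCP position; "eef_rot": TCP orientation; "force": force on the tool from outside, world axes, zero at the start; "moment": the same for the moment, N m; "grip_width": finger opening in m.
Only numpy, scipy, OpenCV 4.12 (cv2) and the standard library are available. Lean on these libraries where they do the work, as an engineer would, in place of code of your own. Each camera call takes 0.05 s, during which the arm holds its last target.

## Working session

There is one attempt and no reset: what is moved stays moved. The work goes in short steps, Python scripts to look and compute and a tool call to move; the robot and the scene stay as the last step left them, time stands still between calls to the robot, and variables do not carry over. Pictures are saved under pics/ and viewed, and the job is handed in when it is done.

Besides the shell and the picture viewer there is one more tool, called after "Call:" as name(argument=value, ...) on one line, values as JSON. servo_tool: Moves the arm, as the interface text tells. Scaled input: -1 to 1 covers 500 mm each way for a shift and pi/2 rad each way for a turn. Its arguments: {"type":"object","properties":{"moves":{"type":"array"},"squeeze":{"type":"number"}},"required":["moves"]}

```bash
ls; mkdir -p pics
python3 - <<'E'
from station import *
import cv2
o=get_obs(); print(o, pinch_z)
for n in("top","side"):
    c=camera(n); cv2.imwrite(f"pics/{n}0.png",c["color"][:,:,::-1]); print(n,c["intrinsics"],c["rvec"],c["tvec"])
E
```

```text
pics
{'time_s': 0.0, 'qpos': array([ 1.20139428e+00,  3.00451908e-01,  1.52160875e+00,  4.21734951e-06,
        1.32071390e+00, -6.65853574e-02]), 'joint_vel': array([-0.00148026,  0.00089956, -0.00035532,  0.00013531,  0.00044973,
       -0.00043749]), 'tau': array([ 1.21761304e-04, -5.31815600e+01, -3.52730441e+01,  7.07505690e-02,
        2.44396337e-02, -5.34458502e-05]), 'ee_pos': array([0.16389933, 0.52469271, 0.18278517]), 'eef_rot': array([-3.14041364e+00, -8.27151999e-05,  2.83877487e+00]), 'force': array([ 0.2694352 , -1.36141583, -0.8167457 ]), 'moment': array([-0.03192215,  0.00853965, -0.02779064]), 'grip_width': 0.09450413514467162} 0.0188
top [[471.92528696   0.         276.52046756]
 [  0.         471.92528696 210.63074444]
 [  0.           0.           1.        ]] [ 2.15079619 -2.19614933  0.13232372] [0.00666071 0.59898437 1.27631517]
side [[430.50063008   0.         279.5918423 ]
 [  0.         430.50063008 207.69084669]
 [  0.           0.           1.        ]] [ 0.22251317 -2.76002851  1.34010099] [0.56098157 0.11010122 1.28335925]
```

View pics/top0.png

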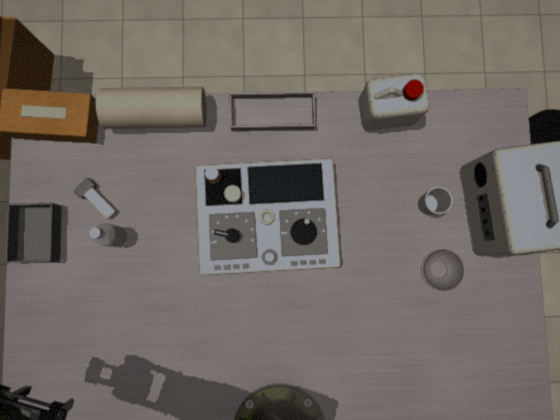

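View pics/side0.png

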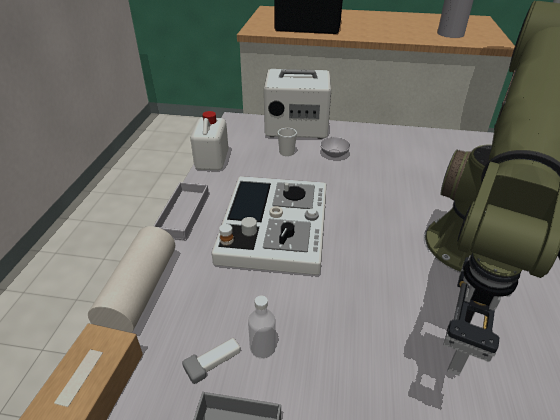

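The top view shows the console at (198–340, 160–273). The pointer selector is on the left at about (232,235) and the post selector on the right at (303,231). The key is at (269,256). I'll zoom in and compute positions.

```bash
cat > h.py <<'E'
import numpy as np, cv2
from station import *
def ray(c,uv,z):
    R,_=cv2.Rodrigues(np.array(c["rvec"],float)); t=np.array(c["tvec"],float).ravel()
    p=cv2.undistortPoints(np.array(uv,float).reshape(-1,1,2),c["intrinsics"],None).reshape(-1,2)
    d=np.c_[p,np.ones(len(p))]@R; o=-R.T@t
    return o+d*((z-o[2])/d[:,2])[:,None]
def proj(c,P):
    return cv2.projectPoints(np.array(P,float).reshape(-1,3),np.array(c["rvec"],float),np.array(c["tvec"],float),c["intrinsics"],None)[0].reshape(-1,2)
E
python3 - <<'E'
from h import *
c=camera("top"); im=c["color"][:,:,::-1]
crop=im[150:285,190:350]; cv2.imwrite("pics/zt.png",cv2.resize(crop,None,fx=5,fy=5,interpolation=cv2.INTER_CUBIC)[:600,:])
c2=camera("side"); cv2.imwrite("pics/zs.png",cv2.resize(c2["color"][170:275,210:335,::-1],None,fx=5.6,fy=5.6,interpolation=cv2.INTER_CUBIC))
# console outline
m=(im.min(2)>150).astype(np.uint8); m=cv2.morphologyEx(m,cv2.MORPH_CLOSE,np.ones((5,5)))
cs,_=cv2.findContours(m,cv2.RETR_EXTERNAL,cv2.CHAIN_APPROX_NONE)
for k in cs:
    if cv2.contourArea(k)>8000:
        h=cv2.convexHull(k); P=ray(c,h.reshape(-1,2),.06)[:,:2]
        r=cv2.minAreaRect(P.astype(np.float32)); print(r, cv2.boundingRect(k))
E
```

```text
(no output)
```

View pics/zt.png

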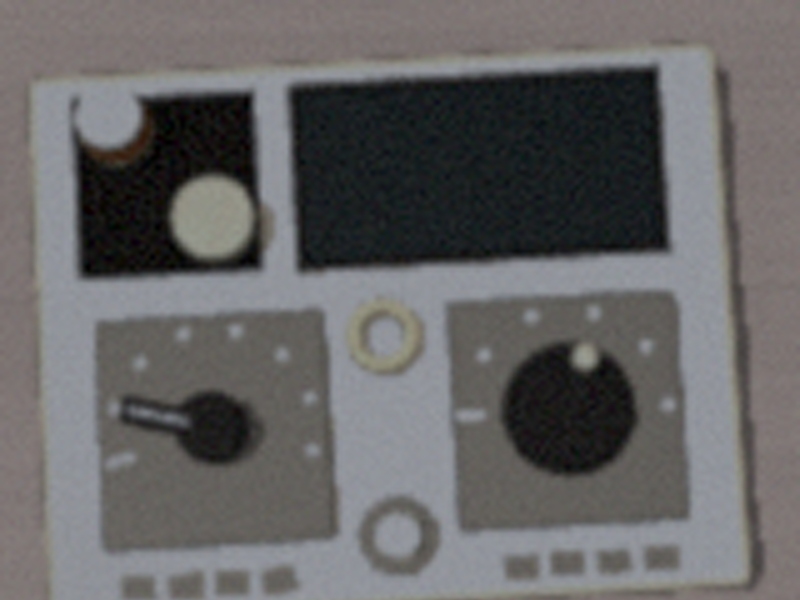

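View pics/zs.png

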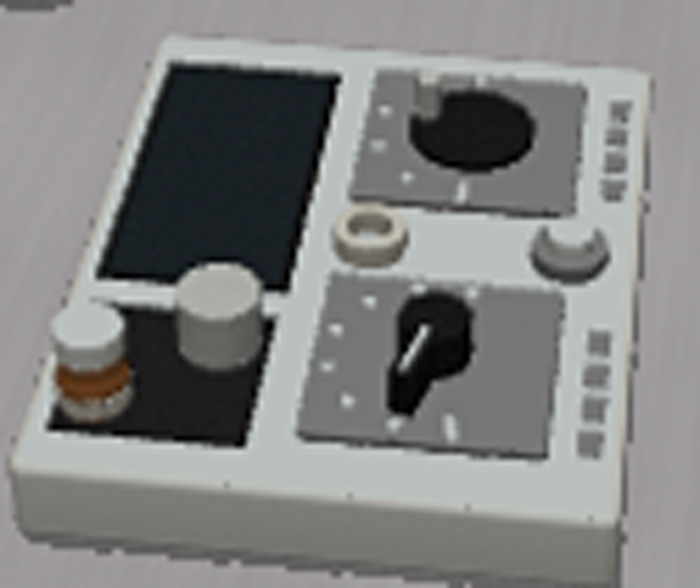

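The top view shows the pointer on mark 2 (crop pixel ~(125,408)) and the post on mark 4 (~(585,355)). So the pointer needs 4 clicks clockwise and the post 2 counter-clockwise. The side view agrees. Next I'll get the console pose from its outline, the plates and the mark dots.

Run:
```python
from h import *
c=camera("top"); im=c["color"].astype(int)
print(im[240,270-17],im[145,260],im[250,232],im[215,345])
m=(((im[:,:,2]-im[:,:,0])>2)).astype(np.uint8)
g=cv2.GaussianBlur(c["color"],(3,3),0).astype(int)
w=((g.min(2)>135)).astype(np.uint8)
w[:150]=0;w[290:]=0;w[:,:190]=0;w[:,350:]=0
cs,_=cv2.findContours(w,cv2.RETR_CCOMP,cv2.CHAIN_APPROX_NONE)
for k in cs:
    a=cv2.contourArea(k)
    if a>200:
        h=cv2.convexHull(k).reshape(-1,2)
        for z in(.06,.068):
            r=cv2.minAreaRect((ray(c,h,z)[:,:2]*1000).astype(np.float32)); print(a,z,r)
# white marks within the plates
hsv=g.min(2)
for (x0,x1) in((210,256),(280,327)):
    sub=g[210:255,x0:x1].min(2); b=(sub>125).astype(np.uint8)
    n,l,s,ce=cv2.connectedComponentsWithStats(b)
    for i in range(1,n):
        if s[i,4]<25: print(ce[i]+[x0,210],s[i,4],(ray(c,[ce[i]+[x0,210]],.068)[0]*1000).round(1))
```

```text
[122 126 128] [124 113 111] [99 96 93] [122 116 115]
14345.5 0.06 ((583.8004760742188, 21.567916870117188), (290.5371398925781, 370.3779296875), 1.9955538511276245)
14345.5 0.068 ((583.021728515625, 21.527633666992188), (288.7108459472656, 368.04974365234375), 1.9955642223358154)
246.5 0.06 ((447.9384765625, 119.5079345703125), (22.879901885986328, 101.81510925292969), 1.4751805067062378)
246.5 0.068 ((448.013671875, 118.85198211669922), (22.73609161376953, 101.17511749267578), 1.4751765727996826)
269.5 0.06 ((471.9639892578125, 16.804473876953125), (49.314056396484375, 47.31212615966797), 43.87410354614258)
269.5 0.068 ((471.8882751464844, 16.794143676757812), (49.004058837890625, 47.01473617553711), 43.87413024902344)
2470.0 0.06 ((531.1505126953125, 114.25096130371094), (136.5255584716797, 138.02085876464844), 2.115988254547119)
2470.0 0.068 ((530.7026977539062, 113.6280517578125), (135.66734313964844, 137.15322875976562), 2.1159791946411133)
220.5 0.06 ((578.5556030273438, 21.456195831298828), (46.079185485839844, 44.118961334228516), 43.90031814575195)
220.5 0.068 ((577.80981445
[... 552 characters left out ...]
6.0 0.06 ((671.1430053710938, -30.905319213867188), (116.6686782836914, 216.37179565429688), 1.992372989654541)
3216.0 0.068 ((669.8152465820312, -30.61578369140625), (115.93527221679688, 215.01170349121094), 1.9923756122589111)
[226. 216.] 1 [583.4 130.9  68. ]
[237. 216.] 1 [582.8 101.3  68. ]
[214.         241.33333333] 3 [516.  163.6  68. ]
[252. 240.] 1 [517.4  62.1  68. ]
[326. 216.] 13 [ 577.9 -138.3   68. ]
[296. 213.] 1 [587.7 -57.6  68. ]
[308. 212.] 1 [589.7 -90.1  68. ]
[286. 221.] 1 [566.6 -30.1  68. ]
[306.5 220.5] 4 [566.8 -85.4  68. ]
[323. 230.] 1 [ 540.3 -129.    68. ]
[283.5 232.5] 8 [535.8 -22.7  68. ]
[280. 246.] 17 [499.8 -12.5  68. ]
[324.5 254. ] 4 [ 476. -131.   68.]
```

The measurements agree with each other. The console centre is at about (584, 21.6) mm with heading +2.0°. The pointer hub is at (530.6, 114.4) and the post hub at (537.2, -75.3), 190 mm apart as specified. The key is at (471.9, 17.2). I'll write a helper that converts world targets into move units.

```bash
cat >> h.py <<'E'
from scipy.spatial.transform import Rotation as Ro
HP=np.array([.5306,.1144]); HQ=np.array([.5372,-.0753]); KEY=np.array([.4719,.0172]); YAW=2.0
def tgt(hub,phi,r,t,z):   # phi deg ccw of hub x, t = tangential (ccw+) offset of tool centre; tool y radial
    psi=np.radians(phi+YAW); u=np.array([np.cos(psi),np.sin(psi)]); v=np.array([-u[1],u[0]])
    return np.r_[hub+r*u+t*v,z], phi+YAW+90
def rows(T):
    o=get_obs(); p=o["ee_pos"]; R0=Ro.from_euler("xyz",o["eef_rot"])
    print("now",p.round(4),o["eef_rot"].round(3),"F",o["force"].round(1),"t",o["time_s"],"w",o["grip_width"])
    for P,th in T:
        R1=Ro.from_euler("xyz",[np.pi,0,np.radians(th)])
        print(np.r_[(R0.inv()*R1).as_rotvec()/(np.pi/2),R0.inv().apply(P-p)/.5].round(3).tolist(),P.round(3))
E
python3 - <<'E'
from h import *
rows([tgt(HP,75,.037,.026,.14),tgt(HP,75,.037,.026,.08)])
c=camera("top");print(ray(c,[[97,233]],.15),ray(c,[[585/5+190,355/5+150],[125/5+190,408/5+150]],.1))
E
```

```text
now [0.164  0.5249 0.1831] [-3.141 -0.     2.839] F [ 0.4 -0.5 -0.8] t 0.25 w 0.09403964574301193
[-0.0, -0.0, -0.048, -0.887, -0.495, 0.086] [0.514 0.156 0.14 ]
[-0.0, -0.0, -0.048, -0.887, -0.495, 0.206] [0.514 0.156 0.08 ]
[[0.53927207 0.44510292 0.15      ]] [[ 0.56275799 -0.08410185  0.1       ]
 [ 0.53991829  0.15700631  0.1       ]]
```

Call:
servo_tool(moves=[[[0, 0, -0.024, -0.44, -0.25, 0.04, 1], [0, 0, -0.048, -0.887, -0.495, 0.086, 1], [0, 0, -0.048, -0.887, -0.495, 0.086, 1], [0, 0, -0.048, -0.887, -0.495, 0.086, 1], [0, 0, -0.048, -0.887, -0.495, 0.086, 1], [0, 0, -0.048, -0.887, -0.495, 0.086, 1], [0, 0, -0.048, -0.887, -0.495, 0.086, 1], [0, 0, -0.048, -0.887, -0.495, 0.086, 1], [0, 0, -0.048, -0.887, -0.495, 0.086, 1], [0, 0, -0.048, -0.887, -0.495, 0.086, 1], [0, 0, -0.048, -0.887, -0.495, 0.086, 1], [0, 0, -0.048, -0.887, -0.495, 0.086, 1]]], squeeze=10)

```text
time_s: 1.3
ee_pos: [0.5079, 0.1616, 0.141]
eef_rot: [-3.141, 0.0, 2.914]
force: [0.4, 0.8, -0.3]
grip_width: 0.0175
```

Run:
```python
from h import *
rows([tgt(HP,75,.037,.026,.14),tgt(HP,75,.037,.026,.08)])
```

```text
now [0.5079 0.1616 0.141 ] [-3.141  0.     2.914] F [ 0.4  0.8 -0.3] t 1.3 w 0.01747901512860455
[-0.0, 0.0, -0.0, -0.013, -0.008, 0.002] [0.514 0.156 0.14 ]
[-0.0, 0.0, -0.0, -0.013, -0.008, 0.122] [0.514 0.156 0.08 ]
```

Call:
servo_tool(moves=[[[0, 0, 0, -0.013, -0.008, 0.002, 1], [0, 0, 0, -0.013, -0.008, 0.002, 1], [0, 0, 0, -0.013, -0.008, 0.002, 1], [0, 0, 0, -0.013, -0.008, 0.06, 1], [0, 0, 0, -0.013, -0.008, 0.122, 1], [0, 0, 0, -0.013, -0.008, 0.122, 1], [0, 0, 0, -0.013, -0.008, 0.122, 1], [0, 0, 0, -0.013, -0.008, 0.122, 1]]])

```text
time_s: 1.97
ee_pos: [0.5136, 0.1572, 0.0818]
eef_rot: [3.141, 0.002, 2.915]
force: [-0.5, 0.4, -0.9]
grip_width: 0.0005
```

Run:
```python
from h import *
rows([tgt(HP,75,.037,.015,.08)]+[tgt(HP,a,.037,.015,.08) for a in range(70,14,-5)])
c=camera("top"); cv2.imwrite("pics/t1.png",cv2.resize(c["color"][150:285,190:350,::-1],None,fx=4.4,fy=4.4,interpolation=cv2.INTER_CUBIC))
c=camera("side"); cv2.imwrite("pics/s1.png",cv2.resize(c["color"][150:275,210:345,::-1],None,fx=4.4,fy=4.4,interpolation=cv2.INTER_CUBIC))
```

```text
now [0.5136 0.1572 0.0818] [3.141e+00 2.000e-03 2.915e+00] F [-0.5  0.4 -0.9] t 1.9667 w 0.0004566659925109548
[0.0, 0.001, 0.0, -0.022, -0.002, 0.004] [0.524 0.154 0.08 ]
[0.0, 0.001, 0.056, -0.029, 0.001, 0.004] [0.528 0.154 0.08 ]
[0.0, 0.001, 0.111, -0.036, 0.002, 0.004] [0.531 0.154 0.08 ]
[0.001, 0.001, 0.167, -0.042, 0.003, 0.004] [0.535 0.154 0.08 ]
[0.001, 0.001, 0.223, -0.049, 0.004, 0.004] [0.538 0.154 0.08 ]
[0.001, 0.001, 0.278, -0.056, 0.004, 0.004] [0.542 0.153 0.08 ]
[0.001, 0.001, 0.334, -0.063, 0.003, 0.004] [0.545 0.152 0.08 ]
[0.001, 0.001, 0.389, -0.07, 0.002, 0.004] [0.548 0.15  0.08 ]
[0.001, 0.001, 0.445, -0.077, 0.0, 0.004] [0.551 0.149 0.08 ]
[0.001, 0.001, 0.5, -0.083, -0.002, 0.004] [0.554 0.147 0.08 ]
[0.001, 0.001, 0.556, -0.09, -0.005, 0.004] [0.557 0.145 0.08 ]
[0.001, 0.001, 0.611, -0.096, -0.009, 0.004] [0.559 0.142 0.08 ]
[0.001, 0.001, 0.667, -0.101, -0.013, 0.004] [0.562 0.14  0.08 ]
```

View pics/s1.png

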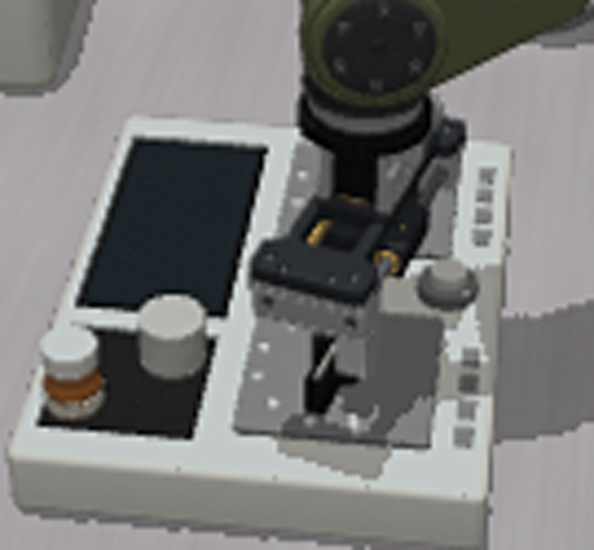

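View pics/t1.png

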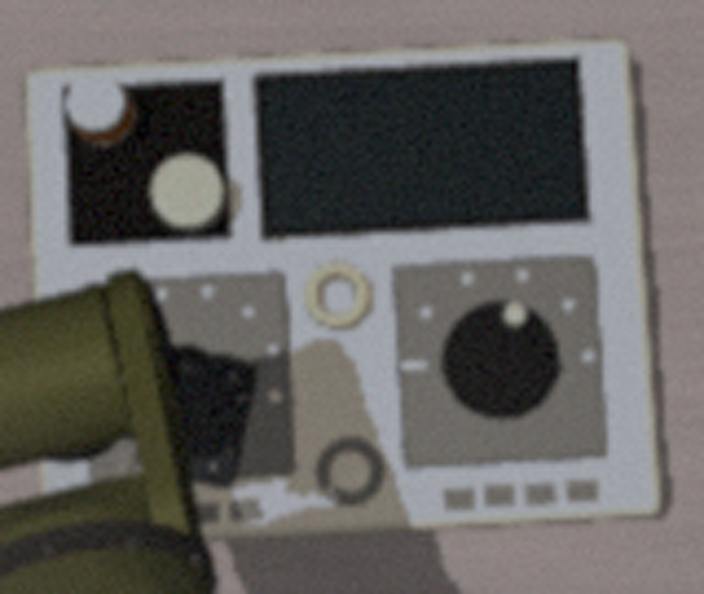

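In the side crop the shut fingers are beside the pointer at about (350,400), on its counter-clockwise side, and the pointer (~(325,370)) hasn't moved. Starting the clockwise push.

Call:
servo_tool(moves=[[[0, 0, 0, -0.022, -0.002, 0.003, 1], [0, 0, 0.056, -0.029, 0.001, 0.003, 1], [0, 0, 0.111, -0.036, 0.002, 0.003, 1], [0, 0, 0.167, -0.042, 0.003, 0.003, 1], [0, 0, 0.223, -0.049, 0.004, 0.003, 1], [0, 0, 0.278, -0.056, 0.004, 0.003, 1], [0, 0, 0.334, -0.063, 0.003, 0.003, 1], [0, 0, 0.389, -0.07, 0.002, 0.003, 1], [0, 0, 0.445, -0.077, 0, 0.003, 1], [0, 0, 0.5, -0.083, -0.002, 0.003, 1], [0, 0, 0.556, -0.09, -0.005, 0.003, 1], [0, 0, 0.611, -0.096, -0.009, 0.003, 1]]])

```text
time_s: 3.07
ee_pos: [0.5605, 0.1419, 0.0822]
eef_rot: [3.137, 0.001, 1.951]
force: [0.5, 0.2, 0.9]
grip_width: 0.0004
```

Run:
```python
from h import *
rows([tgt(HP,a,.037,.015,.08) for a in range(15,-45,-5)])
c=camera("side"); cv2.imwrite("pics/s2.png",cv2.resize(c["color"][150:275,210:345,::-1],None,fx=4.4,fy=4.4,interpolation=cv2.INTER_CUBIC))
```

```text
now [0.5605 0.1419 0.0822] [3.137e+00 1.000e-03 1.951e+00] F [0.5 0.2 0.9] t 3.0667 w 0.0004040541261539389
[0.003, 0.001, 0.053, -0.005, 0.0, 0.004] [0.562 0.14  0.08 ]
[0.003, 0.0, 0.109, -0.012, 0.002, 0.004] [0.564 0.137 0.08 ]
[0.003, 0.0, 0.164, -0.019, 0.003, 0.004] [0.565 0.134 0.08 ]
[0.003, 0.0, 0.22, -0.026, 0.004, 0.004] [0.567 0.131 0.08 ]
[0.003, -0.0, 0.275, -0.033, 0.004, 0.004] [0.568 0.127 0.08 ]
[0.003, -0.0, 0.331, -0.04, 0.003, 0.004] [0.569 0.124 0.08 ]
[0.003, -0.0, 0.386, -0.046, 0.002, 0.004] [0.57  0.121 0.08 ]
[0.003, -0.0, 0.442, -0.053, 0.0, 0.004] [0.57  0.117 0.08 ]
[0.003, -0.001, 0.497, -0.06, -0.002, 0.004] [0.571 0.114 0.08 ]
[0.003, -0.001, 0.553, -0.066, -0.005, 0.004] [0.57 0.11 0.08]
[0.003, -0.001, 0.609, -0.072, -0.009, 0.004] [0.57  0.107 0.08 ]
[0.003, -0.001, 0.664, -0.078, -0.013, 0.004] [0.569 0.103 0.08 ]
```

View pics/s2.png

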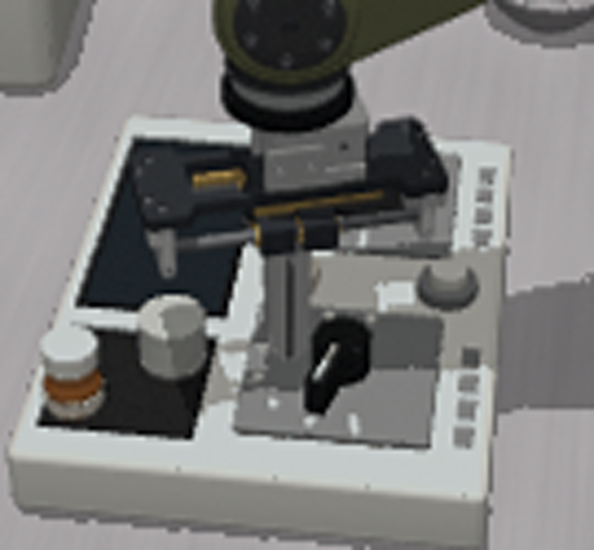

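The finger is now on the far side of the pointer, at about (290,355), yet the pointer seems barely moved. I'll project the expected geometry into the view to check.

Run:
```python
from h import *
c=camera("side"); im=np.ascontiguousarray(c["color"][:,:,::-1])
o=get_obs()
f=4.4
big=cv2.resize(im[150:275,210:345],None,fx=f,fy=f,interpolation=cv2.INTER_CUBIC)
def dot(P,col):
    for p in proj(c,P): cv2.circle(big,tuple(int(v) for v in ((p-[210,150])+.5)*f),3,col,-1)
dot([o["ee_pos"]],(0,0,255))
def pol(a,r,z): return [tgt(HP,a,r,0,z)[0]]
for i in range(8): dot(pol(105-30*i,.054,.068),(0,255,0))
dot([np.r_[HP,.097]],(255,0,0)); 
for a in (75,45,15,-15): dot(pol(a,.044,.097),(255,0,255))
cv2.imwrite("pics/s3.png",big)
```

```text
(no output)
```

View pics/s3.png

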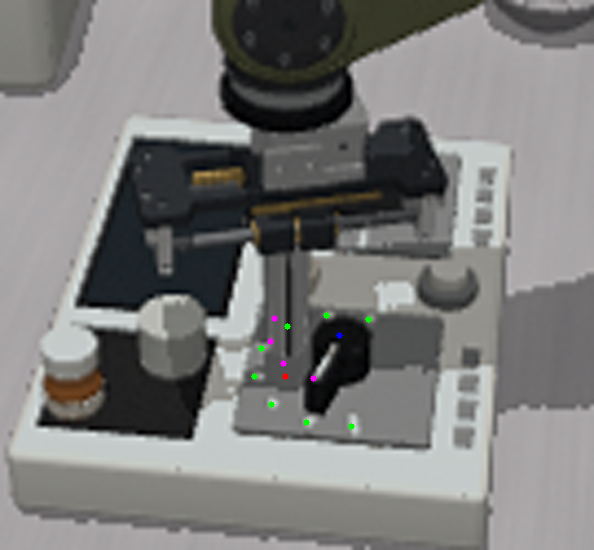

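The projection matches the picture: mark dots, hub and fingertip all line up. The pointer really is still on mark 2 and the fingers ended up past it. I'll lift, go back, and repeat in smaller steps, checking each one.

Run:
```python
from h import *
P,t=tgt(HP,20,.037,.015,.125)
rows([tgt(HP,20,.037,.015,.125),tgt(HP,75,.035,.026,.125),tgt(HP,75,.035,.026,.076)])
```

```text
now [0.5605 0.1417 0.082 ] [3.137e+00 1.000e-03 1.953e+00] F [ 0.1 -0.4 -0.4] t 3.1667 w 0.000672957663531818
[0.003, 0.001, -0.001, 0.002, -0.001, -0.086] [0.559 0.142 0.125]
[0.002, 0.002, -0.612, 0.059, -0.078, -0.086] [0.513 0.154 0.125]
[0.002, 0.002, -0.612, 0.059, -0.078, 0.012] [0.513 0.154 0.076]
```

Call:
servo_tool(moves=[[[0.003, 0, 0, 0, 0, -0.086, 1], [0.003, 0, 0, 0, 0, -0.086, 1], [0.003, 0, -0.08, 0.01, -0.01, -0.086, 1], [0.003, 0, -0.16, 0.015, -0.02, -0.086, 1], [0.003, 0, -0.24, 0.025, -0.03, -0.086, 1], [0.003, 0, -0.32, 0.03, -0.04, -0.086, 1], [0.003, 0, -0.4, 0.04, -0.05, -0.086, 1], [0.003, 0, -0.48, 0.05, -0.065, -0.086, 1], [0.003, 0, -0.56, 0.059, -0.078, -0.086, 1], [0.003, 0, -0.612, 0.059, -0.078, -0.086, 1], [0.003, 0, -0.612, 0.059, -0.078, -0.086, 1], [0.003, 0, -0.612, 0.059, -0.078, -0.086, 1]]])

```text
time_s: 4.17
ee_pos: [0.5134, 0.1547, 0.1257]
eef_rot: [-3.14, 0.004, 2.914]
force: [0.6, 0.0, -0.1]
grip_width: 0.0007
```

Run:
```python
from h import *
rows([tgt(HP,75,.035,.026,.125),tgt(HP,75,.035,.026,.076)])
```

```text
now [0.5134 0.1547 0.1257] [-3.14   0.004  2.914] F [ 0.6  0.  -0.1] t 4.1667 w 0.0007112798324814478
[-0.001, 0.002, -0.001, 0.0, -0.001, 0.001] [0.513 0.154 0.125]
[-0.001, 0.002, -0.001, 0.001, -0.001, 0.099] [0.513 0.154 0.076]
```

Call:
servo_tool(moves=[[[0, 0.002, 0, 0, -0.001, 0.05, 1], [0, 0.002, 0, 0, -0.001, 0.098, 1], [0, 0.002, 0, 0, -0.001, 0.098, 1], [0, 0.002, 0, 0, -0.001, 0.098, 1]]])

```text
time_s: 4.5
ee_pos: [0.5133, 0.1541, 0.0766]
eef_rot: [-3.139, -0.001, 2.912]
force: [1.0, -0.2, 0.7]
grip_width: 0.0008
```

```bash
cat >> h.py <<'E'
def snap(name,P=[]):
    c=camera("side"); im=np.ascontiguousarray(c["color"][:,:,::-1]); f=5.5
    x0,y0=230,170
    big=cv2.resize(im[y0:y0+95,x0:x0+110],None,fx=f,fy=f,interpolation=cv2.INTER_CUBIC)
    for p in proj(c,[get_obs()["ee_pos"]]): cv2.circle(big,tuple(int(v) for v in ((p-[x0,y0])+.5)*f),3,(0,0,255),-1)
    cv2.imwrite("pics/"+name+".png",big)
E
python3 - <<'E'
from h import *
snap("s4")
rows([tgt(HP,a,.035,.015,.076) for a in (75,70,65,60,55,50)])
E
```

```text
now [0.5139 0.1542 0.0777] [-3.140e+00  1.000e-03  2.913e+00] F [-0.3  0.2  0.4] t 4.55 w 0.0006038702740724605
[-0.001, 0.001, -0.001, -0.02, -0.0, 0.003] [0.524 0.152 0.076]
[-0.001, 0.001, 0.054, -0.027, 0.002, 0.003] [0.527 0.152 0.076]
[-0.001, 0.001, 0.11, -0.033, 0.004, 0.003] [0.53  0.152 0.076]
[-0.001, 0.001, 0.165, -0.04, 0.005, 0.003] [0.534 0.152 0.076]
[-0.001, 0.001, 0.221, -0.046, 0.006, 0.003] [0.537 0.152 0.076]
[-0.001, 0.001, 0.276, -0.053, 0.006, 0.003] [0.54  0.151 0.076]
```

View pics/s4.png

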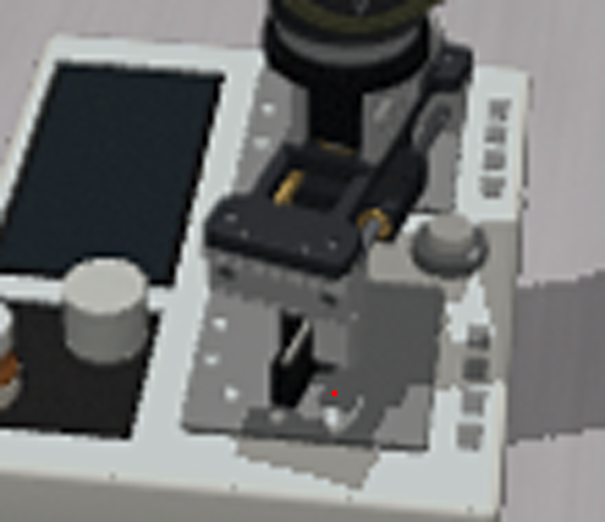

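The red dot, my computed fingertip at (335,393), is on the counter-clockwise side of the pointer, whose tip is at about (287,400). I'll push in small increments.

Call:
servo_tool(moves=[[[0, 0, 0, -0.01, 0, 0.002, 1], [0, 0, 0, -0.02, 0, 0.002, 1], [0, 0, 0.028, -0.023, 0.001, 0.002, 1], [0, 0, 0.055, -0.027, 0.002, 0.002, 1], [0, 0, 0.083, -0.03, 0.003, 0.002, 1], [0, 0, 0.11, -0.033, 0.004, 0.002, 1], [0, 0, 0.11, -0.033, 0.004, 0.002, 1]]])

```text
time_s: 5.13
ee_pos: [0.5315, 0.1524, 0.0776]
eef_rot: [-3.141, 0.003, 2.737]
force: [-0.4, -0.2, 0.6]
grip_width: 0.0006
```

Run:
```python
from h import *
snap("s5")
rows([tgt(HP,a,.035,.015,.076) for a in (75,70,65,60,55,50)])
```

```text
now [0.5312 0.1524 0.0775] [-3.141e+00  2.000e-03  2.740e+00] F [-0.3 -0.9  0.3] t 5.1833 w 0.00051483335251737
[-0.0, 0.002, -0.111, 0.013, -0.007, 0.003] [0.524 0.152 0.076]
[-0.0, 0.002, -0.056, 0.007, -0.003, 0.003] [0.527 0.152 0.076]
[-0.0, 0.002, -0.0, 0.001, -0.0, 0.003] [0.53  0.152 0.076]
[-0.0, 0.002, 0.055, -0.005, 0.002, 0.003] [0.534 0.152 0.076]
[-0.0, 0.002, 0.111, -0.011, 0.004, 0.003] [0.537 0.152 0.076]
[-0.0, 0.002, 0.167, -0.018, 0.005, 0.003] [0.54  0.151 0.076]
```

View pics/s5.png

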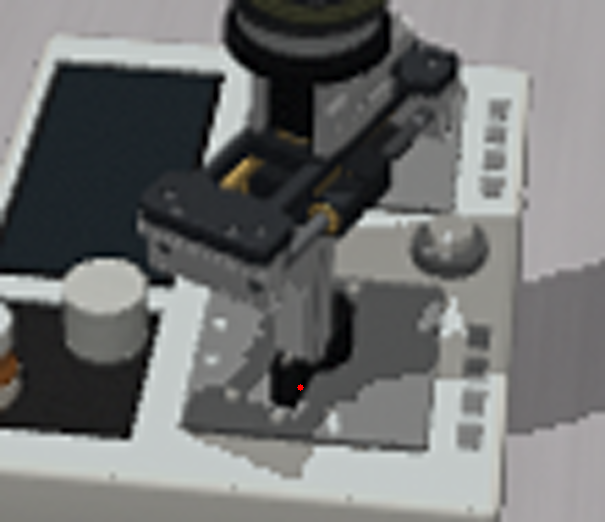

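Run:
```python
from h import *
c=camera("side"); im=np.ascontiguousarray(c["color"][:,:,::-1])
x0,y0=262,205;f=12
b=cv2.resize(im[y0:y0+50,x0:x0+60],None,fx=f,fy=f,interpolation=cv2.INTER_NEAREST)
b=cv2.convertScaleAbs(b,alpha=1.7,beta=15)
o=get_obs(); p=o["ee_pos"]; R=Ro.from_euler("xyz",o["eef_rot"])
def poly(Q,col):
    q=(((proj(c,Q)-[x0,y0])+.5)*f).astype(int); cv2.polylines(b,[q.reshape(-1,1,2)],True,col,1)
for z in(0,-.02): poly(p+R.apply([[.008,.0125,z],[-.008,.0125,z],[-.008,-.0125,z],[.008,-.0125,z]]),(0,0,255))
for z in(.069,.097): poly([tgt(HP,75,r,t,z)[0] for r,t in((.012,.007),(.048,.007),(.048,-.007),(.012,-.007))],(0,255,0))
cv2.imwrite("pics/s6.png",b)
```

```text
(no output)
```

View pics/s6.png

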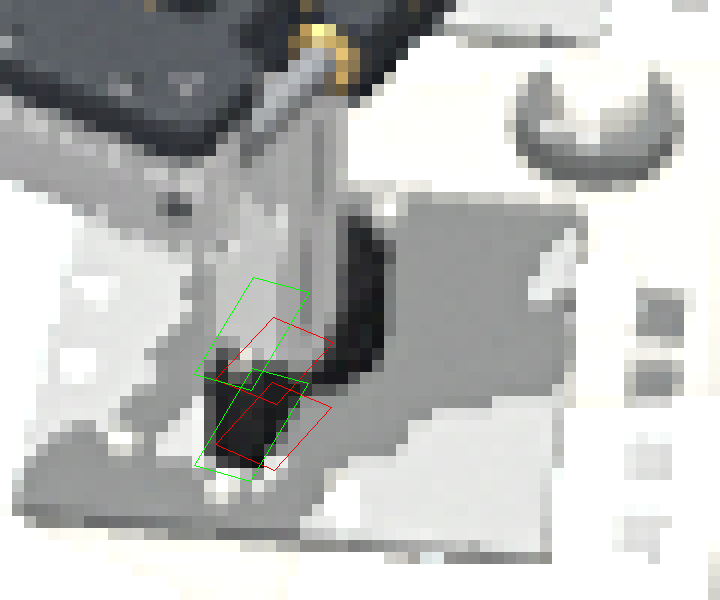

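The zoom shows the finger's bottom edge covering the pointer's top face. So the shut fingertips end roughly 20 mm higher than the stated TCP and passed over the pointer without touching it. To measure this, I'll hold the closed fingers in front of the dark screen and look.

Run:
```python
from h import *
rows([([.531,.152,.125],157),([.64,-.01,.125],112)])
```

```text
now [0.531  0.1524 0.0773] [-3.141e+00  2.000e-03  2.741e+00] F [0.1 1.3 1. ] t 5.2333 w 0.0004662573705997991Traceback (most recent call last):
  File "<stdin>", line 2, in <module>
  File "h.py", line 20, in rows
    print(np.r_[(R0.inv()*R1).as_rotvec()/(np.pi/2),R0.inv().apply(P-p)/.5].round(3).tolist(),P.round(3))
                                                                                              ^^^^^^^
AttributeError: 'list' object has no attribute 'round'. Did you mean: 'count'?
```

```bash
sed -i 's/for P,th in T:/for P,th in T:\n        P=np.array(P)/' h.py
python3 - <<'E'
from h import *
rows([([.531,.152,.13],157),([.64,-.01,.13],112)])
E
```

```text
now [0.531  0.1524 0.0773] [-3.141e+00  2.000e-03  2.741e+00] F [0.1 1.3 1. ] t 5.2333 w 0.0004662573705997991
[-0.0, 0.001, 0.0, -0.001, -0.001, -0.105] [0.531 0.152 0.13 ]
[0.0, 0.001, 0.5, -0.328, -0.214, -0.105] [ 0.64 -0.01  0.13]
```

Call:
servo_tool(moves=[[[0, 0, 0, 0, 0, -0.06, 1], [0, 0, 0, 0, 0, -0.105, 1], [0, 0, 0.07, -0.05, -0.03, -0.105, 1], [0, 0, 0.14, -0.11, -0.07, -0.105, 1], [0, 0, 0.21, -0.16, -0.1, -0.105, 1], [0, 0, 0.28, -0.22, -0.14, -0.105, 1], [0, 0, 0.35, -0.27, -0.18, -0.105, 1], [0, 0, 0.42, -0.328, -0.214, -0.105, 1], [0, 0, 0.5, -0.328, -0.214, -0.105, 1], [0, 0, 0.5, -0.328, -0.214, -0.105, 1], [0, 0, 0.5, -0.328, -0.214, -0.105, 1]]])

```text
time_s: 6.15
ee_pos: [0.64, -0.01, 0.1302]
eef_rot: [3.141, 0.002, 1.96]
force: [0.1, 0.9, -0.0]
grip_width: 0.0004
```

```bash
cat >> h.py <<'E'
def tip(name,x0,y0,w,hh,f=8):
    c=camera("side"); im=np.ascontiguousarray(c["color"][:,:,::-1])
    b=cv2.resize(im[y0:y0+hh,x0:x0+w],None,fx=f,fy=f,interpolation=cv2.INTER_NEAREST)
    b=cv2.convertScaleAbs(b,alpha=1.6,beta=15)
    o=get_obs(); p=o["ee_pos"]; R=Ro.from_euler("xyz",o["eef_rot"])
    for z in(0,-.02):
        Q=p+R.apply([[.008,.0125,z],[-.008,.0125,z],[-.008,-.0125,z],[.008,-.0125,z]])
        q=(((proj(c,Q)-[x0,y0])+.5)*f).astype(int); cv2.polylines(b,[q.reshape(-1,1,2)],True,(0,0,255),1)
    cv2.imwrite("pics/"+name+".png",b); return c
E
python3 - <<'E'
from h import *
rows([]); tip("s7",205,150,95,72)
E
```

```text
now [ 0.64   -0.01    0.1302] [3.141e+00 2.000e-03 1.960e+00] F [ 0.1  0.9 -0. ] t 6.15 w 0.0004490044832153354
```

View pics/s7.png

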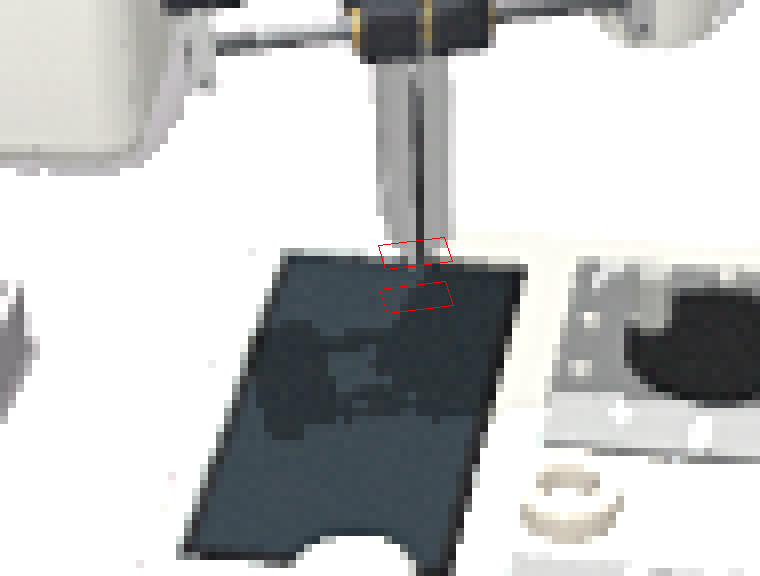

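Against the screen, the shut fingers end at crop row ~265. That matches the rectangle drawn 20 mm behind the TCP, not the one at the TCP (row ~310). The fingertip is therefore about 20 mm short of the reported TCP, and the 16x25 mm footprint fits. I'll use TCP z = wanted tip height - 20 mm.

Run:
```python
from h import *
rows([tgt(HP,75,.036,.026,.13),tgt(HP,75,.036,.026,.06)])
```

```text
now [ 0.6399 -0.0095  0.1304] [3.140e+00 2.000e-03 1.961e+00] F [-0.9  0.  -1.1] t 6.2 w 0.0006197152349528826
[0.0, 0.001, -0.607, 0.401, -0.109, -0.0] [0.513 0.155 0.13 ]
[0.0, 0.001, -0.607, 0.401, -0.109, 0.14] [0.513 0.155 0.06 ]
```

Call:
servo_tool(moves=[[[0, 0, -0.07, 0.06, -0.015, 0, 1], [0, 0, -0.14, 0.12, -0.03, 0, 1], [0, 0, -0.21, 0.18, -0.05, 0, 1], [0, 0, -0.28, 0.24, -0.065, 0, 1], [0, 0, -0.35, 0.3, -0.08, 0, 1], [0, 0, -0.42, 0.36, -0.1, 0, 1], [0, 0, -0.49, 0.401, -0.109, 0, 1], [0, 0, -0.56, 0.401, -0.109, 0, 1], [0, 0, -0.607, 0.401, -0.109, 0, 1], [0, 0, -0.607, 0.401, -0.109, 0, 1], [0, 0, -0.607, 0.401, -0.109, 0, 1]]])

```text
time_s: 7.12
ee_pos: [0.5128, 0.1558, 0.1302]
eef_rot: [-3.141, 0.002, 2.916]
force: [0.5, -0.3, 0.0]
grip_width: 0.0005
```

Call:
servo_tool(moves=[[[0, 0, 0, 0, 0, 0.04, 1], [0, 0, 0, 0, 0, 0.08, 1], [0, 0, 0, 0, 0, 0.11, 1], [0, 0, 0, 0, 0, 0.14, 1], [0, 0, 0, 0, 0, 0.14, 1], [0, 0, 0, 0, 0, 0.14, 1]]])

```text
time_s: 7.62
ee_pos: [0.5127, 0.1557, 0.0602]
eef_rot: [-3.141, 0.001, 2.915]
force: [-0.5, 0.7, 0.9]
grip_width: 0.0008
```

Run:
```python
from h import *
rows([tgt(HP,a,.036,.015,.06) for a in range(75,20,-5)]); tip("s8",262,205,60,50,12)
```

```text
now [0.5127 0.1557 0.0602] [-3.141e+00  1.000e-03  2.915e+00] F [-0.5  0.7  0.9] t 7.6167 w 0.0007856607153662826
[-0.001, 0.001, 0.0, -0.023, -0.0, 0.0] [0.524 0.153 0.06 ]
[-0.001, 0.001, 0.056, -0.03, 0.002, 0.0] [0.527 0.153 0.06 ]
[-0.001, 0.001, 0.111, -0.036, 0.004, 0.0] [0.531 0.153 0.06 ]
[-0.0, 0.001, 0.167, -0.043, 0.005, 0.0] [0.534 0.153 0.06 ]
[-0.0, 0.001, 0.223, -0.05, 0.006, 0.0] [0.538 0.153 0.06 ]
[-0.0, 0.001, 0.278, -0.057, 0.006, 0.0] [0.541 0.152 0.06 ]
[-0.0, 0.001, 0.334, -0.063, 0.005, 0.0] [0.544 0.151 0.06 ]
[-0.0, 0.001, 0.389, -0.07, 0.004, 0.001] [0.547 0.15  0.06 ]
[-0.0, 0.001, 0.445, -0.077, 0.002, 0.001] [0.55  0.148 0.06 ]
[-0.0, 0.001, 0.5, -0.083, -0.0, 0.001] [0.553 0.146 0.06 ]
[-0.0, 0.001, 0.556, -0.089, -0.003, 0.001] [0.556 0.144 0.06 ]
```

View pics/s8.png

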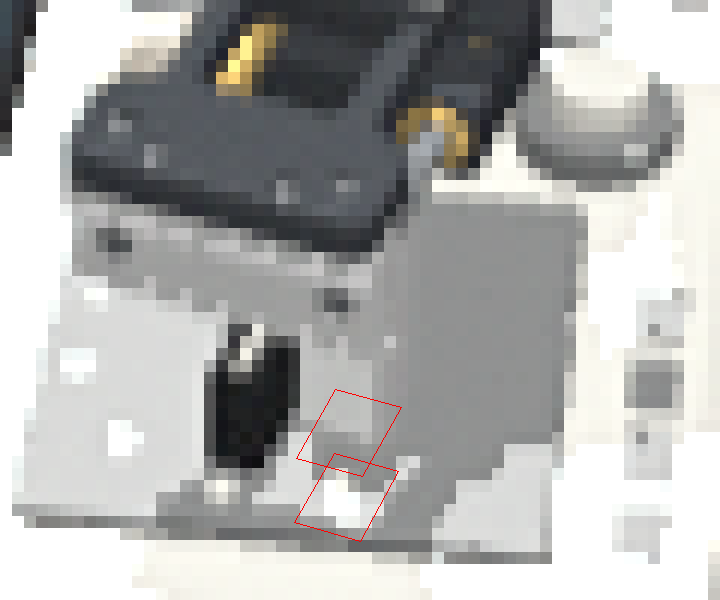

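The TCP is at z=0.060, below the plate top, with no contact force. That confirms the 20 mm offset. The tip is now beside the pointer, so I'll push.

Call:
servo_tool(moves=[[[0, 0, 0, -0.012, 0, 0, 1], [0, 0, 0, -0.023, 0, 0, 1], [0, 0, 0.056, -0.03, 0.002, 0, 1], [0, 0, 0.111, -0.036, 0.004, 0, 1], [0, 0, 0.167, -0.043, 0.005, 0, 1], [0, 0, 0.167, -0.043, 0.005, 0, 1]]])

```text
time_s: 8.17
ee_pos: [0.536, 0.1533, 0.0617]
eef_rot: [3.14, 0.004, 2.648]
force: [-0.1, 1.0, -0.3]
grip_width: 0.001
```

Run:
```python
from h import *
rows([tgt(HP,a,.036,.015,.06) for a in range(60,-1,-5)]); tip("s9",262,205,60,50,12)
```

```text
now [0.536  0.1533 0.0617] [3.14  0.004 2.648] F [-0.1  1.  -0.3] t 8.1667 w 0.0010038965560942613
[0.001, 0.003, -0.003, 0.003, -0.002, 0.003] [0.534 0.153 0.06 ]
[0.001, 0.002, 0.053, -0.003, 0.001, 0.004] [0.538 0.153 0.06 ]
[0.001, 0.002, 0.108, -0.01, 0.003, 0.004] [0.541 0.152 0.06 ]
[0.001, 0.002, 0.164, -0.017, 0.004, 0.004] [0.544 0.151 0.06 ]
[0.001, 0.002, 0.219, -0.023, 0.004, 0.004] [0.547 0.15  0.06 ]
[0.001, 0.002, 0.275, -0.03, 0.004, 0.004] [0.55  0.148 0.06 ]
[0.001, 0.002, 0.33, -0.037, 0.004, 0.004] [0.553 0.146 0.06 ]
[0.002, 0.002, 0.386, -0.044, 0.003, 0.004] [0.556 0.144 0.06 ]
[0.002, 0.002, 0.442, -0.05, 0.001, 0.004] [0.558 0.142 0.06 ]
[0.002, 0.002, 0.497, -0.057, -0.001, 0.004] [0.561 0.139 0.06 ]
[0.002, 0.002, 0.553, -0.063, -0.004, 0.004] [0.563 0.137 0.06 ]
[0.002, 0.002, 0.608, -0.069, -0.007, 0.004] [0.565 0.134 0.06 ]
[0.002, 0.002, 0.664, -0.074, -0.011, 0.004] [0.566 0.131 0.06 ]
```

View pics/s9.png

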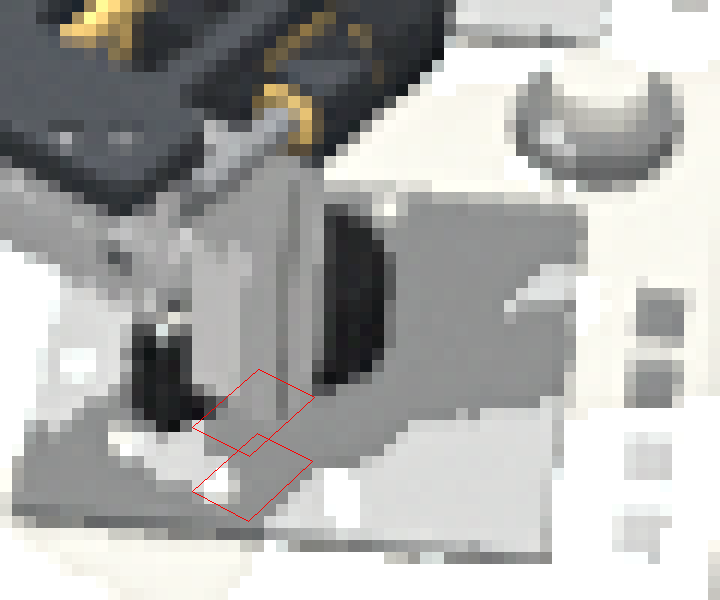

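The pointer has jumped to mark 3, with its tip now next to the third dot at (125,440). Pushing on.

Call:
servo_tool(moves=[[[0, 0, 0.053, -0.003, 0.001, 0.003, 1], [0, 0, 0.108, -0.01, 0.003, 0.003, 1], [0, 0, 0.164, -0.017, 0.004, 0.003, 1], [0, 0, 0.219, -0.023, 0.004, 0.003, 1], [0, 0, 0.275, -0.03, 0.004, 0.003, 1], [0, 0, 0.33, -0.037, 0.004, 0.003, 1], [0, 0, 0.386, -0.044, 0.003, 0.003, 1], [0, 0, 0.442, -0.05, 0.001, 0.003, 1], [0, 0, 0.497, -0.057, -0.001, 0.003, 1], [0, 0, 0.553, -0.063, -0.004, 0.003, 1], [0, 0, 0.608, -0.069, -0.007, 0.003, 1], [0, 0, 0.664, -0.074, -0.011, 0.003, 1]]])

```text
time_s: 9.22
ee_pos: [0.5659, 0.1312, 0.0606]
eef_rot: [3.137, 0.001, 1.61]
force: [0.4, 0.2, -1.0]
grip_width: 0.0004
```

Run:
```python
from h import *
rows([tgt(HP,a,.036,.015,.06) for a in (0,-5,-10,-15,-20,-25,-30,-35,-38)]); tip("s10",262,205,60,50,12)
```

```text
now [0.5659 0.1312 0.0606] [3.137e+00 1.000e-03 1.610e+00] F [ 0.4  0.2 -1. ] t 9.2167 w 0.00044052385389486726
[0.003, 0.0, 0.003, -0.001, 0.0, 0.001] [0.566 0.131 0.06 ]
[0.003, 0.0, 0.059, -0.007, 0.003, 0.001] [0.567 0.127 0.06 ]
[0.003, 0.0, 0.114, -0.014, 0.004, 0.001] [0.568 0.124 0.06 ]
[0.003, -0.0, 0.17, -0.021, 0.005, 0.001] [0.569 0.121 0.06 ]
[0.003, -0.0, 0.225, -0.027, 0.006, 0.001] [0.569 0.118 0.06 ]
[0.003, -0.0, 0.281, -0.034, 0.006, 0.001] [0.57  0.114 0.06 ]
[0.003, -0.0, 0.336, -0.041, 0.005, 0.001] [0.569 0.111 0.06 ]
[0.003, -0.0, 0.392, -0.048, 0.004, 0.001] [0.569 0.107 0.06 ]
[0.003, -0.001, 0.425, -0.052, 0.003, 0.001] [0.569 0.105 0.06 ]
```

View pics/s10.png

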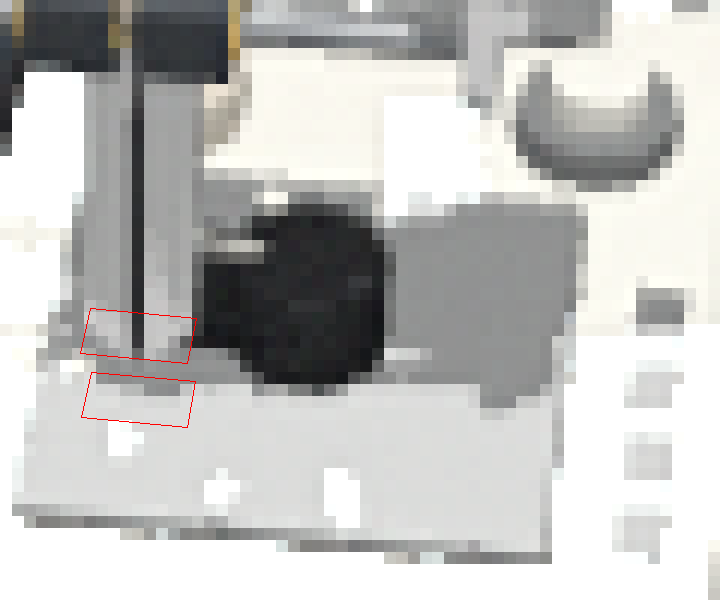

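Call:
servo_tool(moves=[[[0.003, 0, 0.059, -0.007, 0.003, 0.001, 1], [0.003, 0, 0.114, -0.014, 0.004, 0.001, 1], [0.003, 0, 0.17, -0.021, 0.005, 0.001, 1], [0.003, 0, 0.225, -0.027, 0.006, 0.001, 1], [0.003, 0, 0.281, -0.034, 0.006, 0.001, 1], [0.003, 0, 0.336, -0.041, 0.005, 0.001, 1], [0.003, 0, 0.36, -0.044, 0.005, 0.001, 1], [0.003, 0, 0.392, -0.048, 0.004, 0.001, 1], [0.003, 0, 0.392, -0.048, 0.004, 0.001, 1], [0.003, 0, 0.392, -0.048, 0.004, 0.001, 1]]])

```text
time_s: 10.1
ee_pos: [0.569, 0.1067, 0.0604]
eef_rot: [-3.141, -0.001, 0.992]
force: [-0.0, -0.2, 0.2]
grip_width: 0.0006
```

Run:
```python
from h import *
rows([tgt(HP,-35,.036,.03,.06),tgt(HP,-35,.036,.03,.125)]); tip("s11",262,205,60,50,12)
```

```text
now [0.569  0.1067 0.0604] [-3.141e+00 -1.000e-03  9.920e-01] F [-0.  -0.2  0.2] t 10.1 w 0.0005904432345692075
[-0.0, -0.0, -0.002, 0.031, -0.001, 0.001] [0.577 0.12  0.06 ]
[-0.0, -0.0, -0.002, 0.031, -0.001, -0.129] [0.577 0.12  0.125]
```

View pics/s11.png

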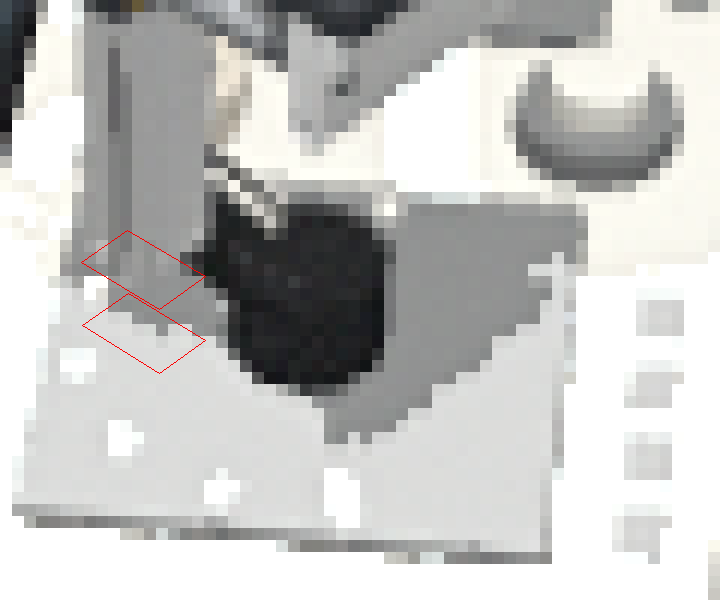

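The pointer looks to be on mark 6 and the contact force is zero. I'll back off, lift, and move toward the post selector.

Call:
servo_tool(moves=[[[0, 0, 0, 0.015, 0, 0, 1], [0, 0, 0, 0.031, 0, 0, 1], [0, 0, 0, 0.031, 0, -0.06, 1], [0, 0, 0, 0.031, 0, -0.13, 1], [0, 0, 0, 0.031, 0, -0.13, 1], [0, 0, 0, 0.031, 0, -0.13, 1]]])

```text
time_s: 10.65
ee_pos: [0.5786, 0.1205, 0.1271]
eef_rot: [3.139, -0.003, 0.993]
force: [0.1, 0.7, -0.4]
grip_width: 0.0005
```

Run:
```python
from h import *
rows([tgt(HQ,-18,.027,-.026,.13),tgt(HQ,-18,.027,-.026,.062)]); tip("s12",262,205,60,50,12)
```

```text
now [0.5786 0.1205 0.1271] [ 3.139e+00 -3.000e-03  9.930e-01] F [ 0.1  0.7 -0.4] t 10.65 w 0.00045884537647458966
[0.002, -0.002, -0.19, -0.407, 0.211, -0.006] [ 0.556 -0.108  0.13 ]
[0.002, -0.002, -0.19, -0.408, 0.211, 0.13] [ 0.556 -0.108  0.062]
```

View pics/s12.png

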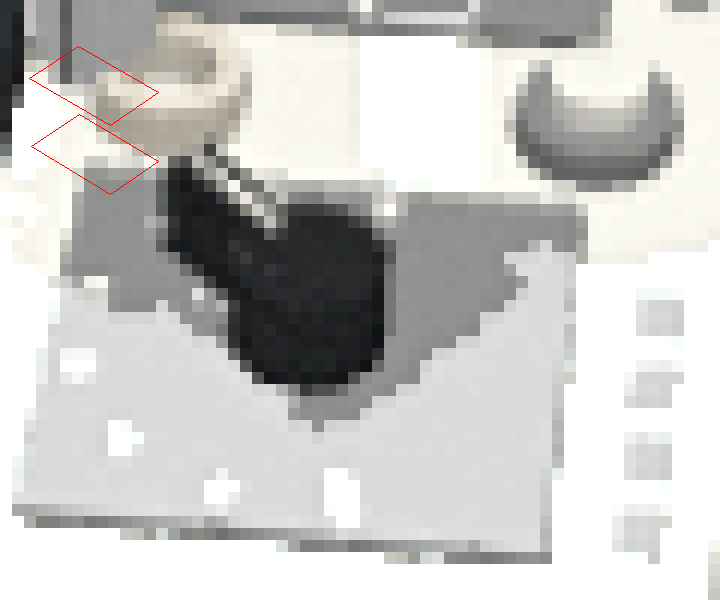

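Call:
servo_tool(moves=[[[0, 0, -0.03, -0.05, 0.025, -0.006, 1], [0, 0, -0.06, -0.11, 0.055, -0.006, 1], [0, 0, -0.09, -0.17, 0.09, -0.006, 1], [0, 0, -0.12, -0.23, 0.12, -0.006, 1], [0, 0, -0.15, -0.29, 0.15, -0.006, 1], [0, 0, -0.19, -0.35, 0.18, -0.006, 1], [0, 0, -0.19, -0.407, 0.211, -0.006, 1], [0, 0, -0.19, -0.407, 0.211, -0.006, 1], [0, 0, -0.19, -0.407, 0.211, -0.006, 1], [0, 0, -0.19, -0.407, 0.211, -0.006, 1]]])

```text
time_s: 11.53
ee_pos: [0.5547, -0.1072, 0.1272]
eef_rot: [-3.141, -0.001, 1.292]
force: [0.4, 0.3, -0.8]
grip_width: 0.0008
```

Call:
servo_tool(moves=[[[0, 0, 0, 0, 0, 0.04, 1], [0, 0, 0, 0, 0, 0.08, 1], [0, 0, 0, 0, 0, 0.11, 1], [0, 0, 0, 0, 0, 0.136, 1], [0, 0, 0, 0, 0, 0.136, 1], [0, 0, 0, 0, 0, 0.136, 1]]])

```text
time_s: 12.03
ee_pos: [0.5546, -0.1059, 0.0588]
eef_rot: [-3.139, -0.001, 1.293]
force: [0.4, -0.5, 0.5]
grip_width: 0.0009
```

```bash
cat >> h.py <<'E'
def top(name):
    c=camera("top"); im=np.ascontiguousarray(c["color"][:,:,::-1]); x0,y0,f=195,195,6
    b=cv2.convertScaleAbs(cv2.resize(im[y0:y0+75,x0:x0+132],None,fx=f,fy=f,interpolation=cv2.INTER_CUBIC),alpha=1.5,beta=10)
    for hub,a,r,z,col in ((HP,-45,.036,.097,(0,255,0)),(HP,-45,.054,.068,(0,255,0)),(HQ,54,.054,.068,(255,0,255)),(HQ,54,.027,.101,(255,0,255))):
        q=proj(c,[tgt(hub,a,r,0,z)[0]])[0]; cv2.circle(b,tuple(int(v) for v in ((q-[x0,y0])+.5)*f),8,col,1)
    cv2.imwrite("pics/"+name+".png",b)
E
python3 - <<'E'
from h import *
rows([tgt(HQ,a,.027,-.015,.062) for a in range(-18,43,6)]); tip("s13",262,170,60,50,12); top("t2")
E
```

```text
now [ 0.5546 -0.1059  0.0588] [-3.139e+00 -1.000e-03  1.293e+00] F [ 0.4 -0.5  0.5] t 12.0333 w 0.0008823891350739053
[-0.002, -0.001, 0.001, 0.019, 0.004, -0.006] [ 0.559 -0.097  0.062]
[-0.002, -0.001, -0.066, 0.025, 0.007, -0.006] [ 0.561 -0.095  0.062]
[-0.001, -0.001, -0.132, 0.031, 0.009, -0.006] [ 0.563 -0.092  0.062]
[-0.001, -0.001, -0.199, 0.037, 0.01, -0.006] [ 0.565 -0.089  0.062]
[-0.001, -0.001, -0.266, 0.044, 0.011, -0.006] [ 0.566 -0.086  0.062]
[-0.001, -0.001, -0.332, 0.05, 0.012, -0.006] [ 0.567 -0.083  0.062]
[-0.001, -0.001, -0.399, 0.057, 0.011, -0.006] [ 0.568 -0.08   0.062]
[-0.001, -0.001, -0.466, 0.063, 0.01, -0.006] [ 0.568 -0.077  0.062]
[-0.001, -0.001, -0.532, 0.069, 0.008, -0.006] [ 0.568 -0.074  0.062]
[-0.001, -0.001, -0.599, 0.075, 0.006, -0.006] [ 0.568 -0.07   0.062]
[-0.001, -0.002, -0.666, 0.081, 0.003, -0.006] [ 0.567 -0.067  0.062]
```

View pics/s13.png

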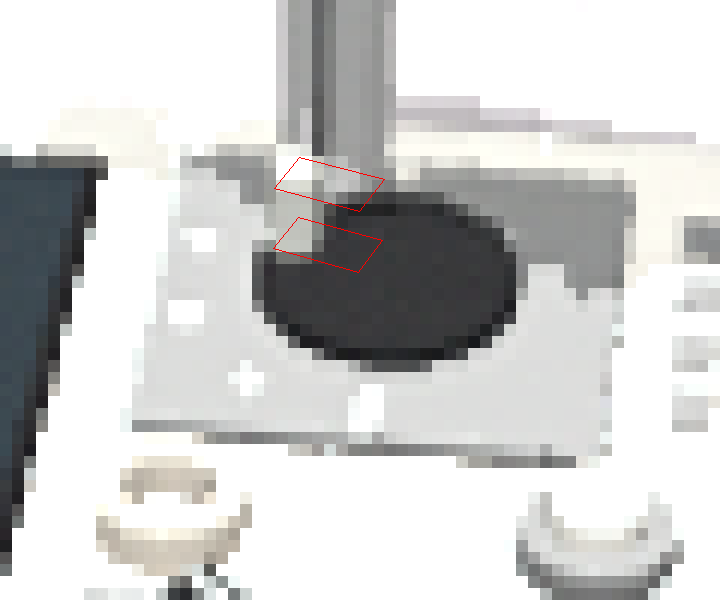

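View pics/t2.png

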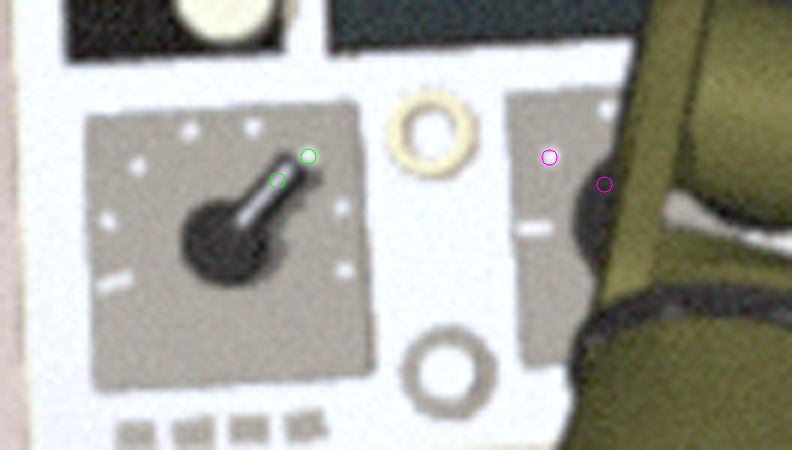

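In the top view the pointer is on its sixth mark: the bar and four dots come before it, two after, and the sixth is covered by its tip. The fingers are on the clockwise side of the post. Raising slightly and pushing counter-clockwise.

Call:
servo_tool(moves=[[[0, 0, 0, 0.01, 0.004, -0.006, 1], [0, 0, 0, 0.019, 0.004, -0.006, 1], [0, 0, -0.066, 0.025, 0.007, -0.006, 1], [0, 0, -0.132, 0.031, 0.009, -0.006, 1], [0, 0, -0.199, 0.037, 0.01, -0.006, 1], [0, 0, -0.266, 0.044, 0.011, -0.006, 1], [0, 0, -0.332, 0.05, 0.012, -0.006, 1], [0, 0, -0.399, 0.057, 0.011, -0.006, 1], [0, 0, -0.466, 0.063, 0.01, -0.006, 1], [0, 0, -0.466, 0.063, 0.01, -0.006, 1]]])

```text
time_s: 12.97
ee_pos: [0.5694, -0.0772, 0.0638]
eef_rot: [3.14, 0.0, 2.03]
force: [1.6, -4.4, 0.2]
grip_width: 0.0005
```

Run:
```python
from h import *
rows([tgt(HQ,a,.027,-.015,.062) for a in (24,30,34,38,42,46)]); tip("s14",262,170,60,50,12)
```

```text
now [ 0.5694 -0.0772  0.0638] [3.14 0.   2.03] F [ 1.6 -4.4  0.2] t 12.9667 w 0.0005077078105858521
[0.001, 0.0, 0.003, 0.002, -0.002, 0.004] [ 0.568 -0.077  0.062]
[0.001, 0.0, -0.063, 0.007, 0.001, 0.004] [ 0.568 -0.074  0.062]
[0.001, 0.0, -0.108, 0.011, 0.002, 0.004] [ 0.568 -0.072  0.062]
[0.001, 0.0, -0.152, 0.015, 0.004, 0.004] [ 0.568 -0.069  0.062]
[0.001, 0.0, -0.197, 0.02, 0.005, 0.004] [ 0.567 -0.067  0.062]
[0.001, 0.0, -0.241, 0.024, 0.005, 0.004] [ 0.566 -0.065  0.062]
```

View pics/s14.png

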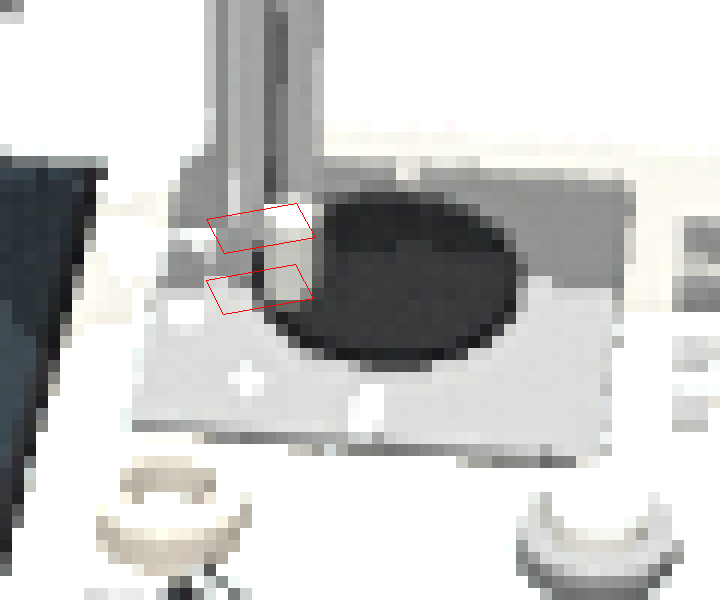

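The post (at about (290,250)) is moving with the finger under 4.4 N, so I'll continue.

Call:
servo_tool(moves=[[[0, 0, -0.063, 0.007, 0.001, 0.002, 1], [0, 0, -0.108, 0.011, 0.002, 0.002, 1], [0, 0, -0.152, 0.015, 0.004, 0.002, 1], [0, 0, -0.197, 0.02, 0.005, 0.002, 1], [0, 0, -0.241, 0.024, 0.005, 0.002, 1], [0, 0, -0.241, 0.024, 0.005, 0.002, 1], [0, 0, -0.241, 0.024, 0.005, 0.002, 1]]])

```text
time_s: 13.6
ee_pos: [0.5664, -0.0653, 0.063]
eef_rot: [3.14, 0.001, 2.397]
force: [-0.5, 0.2, 0.4]
grip_width: 0.0008
```

Run:
```python
from h import *
rows([tgt(HQ,46,.027,-.03,.062)]+[tgt(HQ,a,.027,-.015,.062) for a in (46,48,50)]); tip("s15",262,170,60,50,12)
```

```text
now [ 0.5664 -0.0653  0.063 ] [3.140e+00 1.000e-03 2.397e+00] F [-0.5  0.2  0.4] t 13.6 w 0.0007525894250141837
[0.001, 0.001, -0.007, -0.03, 0.0, 0.002] [ 0.578 -0.075  0.062]
[0.001, 0.001, -0.007, 0.0, -0.0, 0.002] [ 0.566 -0.065  0.062]
[0.001, 0.001, -0.029, 0.002, 0.001, 0.002] [ 0.566 -0.064  0.062]
[0.001, 0.001, -0.052, 0.004, 0.002, 0.002] [ 0.566 -0.063  0.062]
```

View pics/s15.png

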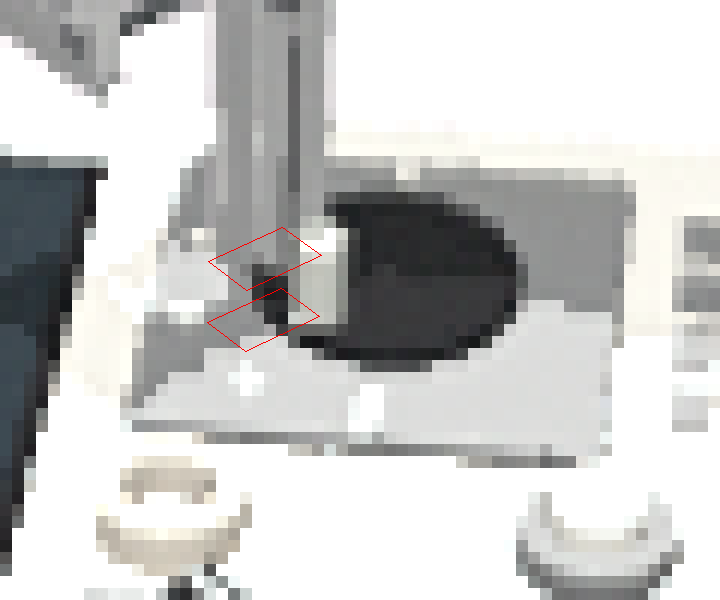

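There's now a gap between the finger and the post, and the force is zero: it jumped to mark 2. Backing off and moving above the key, then checking both selectors.

Call:
servo_tool(moves=[[[0, 0, 0, -0.015, 0, 0, 1], [0, 0, 0, -0.03, 0, 0, 1], [0, 0, 0, -0.03, 0, -0.06, 1], [0, 0, 0, -0.03, 0, -0.13, 1], [0, 0, 0, -0.03, 0, -0.13, 1], [0, 0, 0, -0.03, 0, -0.13, 1]]])

```text
time_s: 14.15
ee_pos: [0.5786, -0.0763, 0.1297]
eef_rot: [3.138, 0.004, 2.396]
force: [0.7, -0.4, -0.2]
grip_width: 0.0003
```

Run:
```python
from h import *
rows([(np.r_[KEY,.13],92)])
```

```text
now [ 0.5786 -0.0763  0.1297] [3.138 0.004 2.396] F [ 0.7 -0.4 -0.2] t 14.15 w 0.0003119777133301732
[0.003, 0.001, 0.503, 0.284, -0.007, -0.002] [0.472 0.017 0.13 ]
```

Call:
servo_tool(moves=[[[0.003, 0, 0.07, 0.05, 0, -0.002, 1], [0.003, 0, 0.14, 0.1, 0, -0.002, 1], [0.003, 0, 0.21, 0.16, -0.003, -0.002, 1], [0.003, 0, 0.28, 0.22, -0.005, -0.002, 1], [0.003, 0, 0.35, 0.284, -0.007, -0.002, 1], [0.003, 0, 0.42, 0.284, -0.007, -0.002, 1], [0.003, 0, 0.49, 0.284, -0.007, -0.002, 1], [0.003, 0, 0.503, 0.284, -0.007, -0.002, 1], [0.003, 0, 0.503, 0.284, -0.007, -0.002, 1], [0.003, 0, 0.503, 0.284, -0.007, -0.002, 1]]])

```text
time_s: 14.98
ee_pos: [0.472, 0.0172, 0.1296]
eef_rot: [3.141, 0.002, 1.608]
force: [-0.2, -0.1, -1.0]
grip_width: 0.0004
```

Run:
```python
from h import *
rows([(np.r_[KEY,.13],92)]); c=tip("s16",262,165,72,60,10); top("t3")
# key height: key top disc in the first side picture
print(proj(c,[np.r_[KEY,z] for z in(.06,.07,.08,.09)]).round(1))
```

```text
now [0.472  0.0172 0.1296] [3.141e+00 2.000e-03 1.608e+00] F [-0.2 -0.1 -1. ] t 14.9833 w 0.0004194899484007355
[0.0, 0.001, 0.002, 0.0, -0.0, -0.001] [0.472 0.017 0.13 ]
[[310.5 216.3]
 [310.6 213.7]
 [310.8 211.1]
 [311.  208.4]]
```

View pics/s16.png

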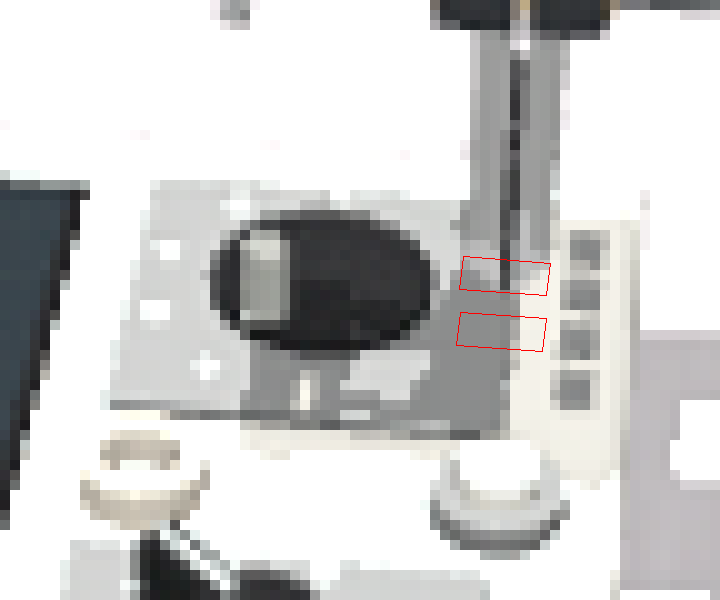

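View pics/t3.png

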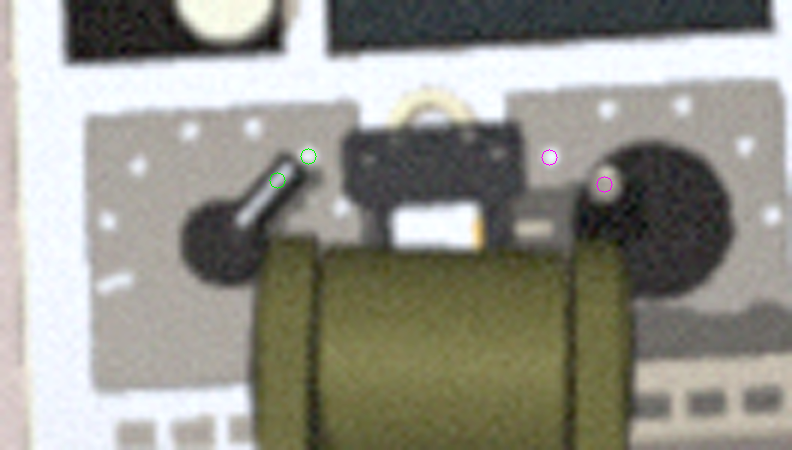

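Both selectors are set: the pointer is on mark 6 and the post is at the predicted mark-2 position (604,184). The key top projects to about (312,212), so z is about 0.077. I expect contact near TCP z=0.057.

Call:
servo_tool(moves=[[[0, 0, 0, 0, 0, 0.05, 1], [0, 0, 0, 0, 0, 0.1, 1], [0, 0, 0, 0, 0, 0.12, 1], [0, 0, 0, 0, 0, 0.13, 1], [0, 0, 0, 0, 0, 0.136, 1], [0, 0, 0, 0, 0, 0.14, 1], [0, 0, 0, 0, 0, 0.144, 1], [0, 0, 0, 0, 0, 0.146, 1]]])

```text
time_s: 15.75
ee_pos: [0.4726, 0.0171, 0.0574]
eef_rot: [3.139, 0.002, 1.608]
force: [1.6, -0.2, 2.6]
grip_width: 0.0007
```

Call:
servo_tool(moves=[[[0, 0, 0, 0, 0, 0.002, 1], [0, 0, 0, 0, 0, 0.004, 1], [0, 0, 0, 0, 0, 0.004, 1]]])

```text
time_s: 16.0
ee_pos: [0.4729, 0.0171, 0.0557]
eef_rot: [3.139, 0.002, 1.608]
force: [-1.4, 0.9, 2.8]
grip_width: 0.0007
```

Call:
servo_tool(moves=[[[0, 0, 0, 0, 0, 0.002, 1], [0, 0, 0, 0, 0, 0.004, 1], [0, 0, 0, 0, 0, 0.004, 1]]])

```text
time_s: 16.25
ee_pos: [0.473, 0.0171, 0.0541]
eef_rot: [3.138, 0.002, 1.608]
force: [-3.0, 0.1, 7.8]
grip_width: 0.0004
```

Call:
servo_tool(moves=[[[0, 0, 0, 0, 0, 0.002, 1], [0, 0, 0, 0, 0, 0.004, 1], [0, 0, 0, 0, 0, 0.004, 1]]])

```text
time_s: 16.5
ee_pos: [0.4732, 0.017, 0.0536]
eef_rot: [3.138, 0.002, 1.608]
force: [-12.3, 0.3, 26.1]
grip_width: 0.0005
```

Hard stop at TCP z≈0.0537, 26 N. I'll take a quick look before letting go.

Run:
```python
from h import *
tip("s17",262,175,72,60,10)
```

```text
(no output)
```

View pics/s17.png

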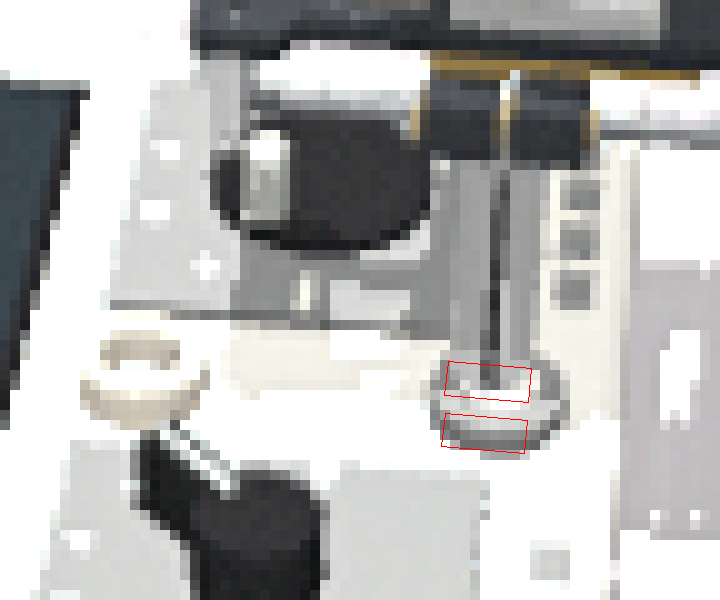

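Call:
servo_tool(moves=[[[0, 0, 0, 0, 0, -0.006, 1], [0, 0, 0, 0, 0, -0.02, 1], [0, 0, 0, 0, 0, -0.05, 1], [0, 0, 0, 0, 0, -0.1, 1], [0, 0, 0, 0, 0, -0.16, 1], [0, 0, 0, 0, 0, -0.2, 1], [0, 0, 0, 0, 0, -0.2, 1], [0, 0, 0, 0, 0, -0.2, 1]]])

```text
time_s: 17.22
ee_pos: [0.4731, 0.0173, 0.1542]
eef_rot: [3.136, 0.002, 1.608]
force: [-0.3, -0.1, 0.4]
grip_width: 0.0
```

Released and lifted. I'll check whether that stop was really the key bottoming out and not the housing, by comparing the heights of the key and housing.

Run:
```python
from h import *
c=camera("side"); im=np.ascontiguousarray(c["color"][:,:,::-1]); x0,y0,f=295,198,20
b=cv2.resize(im[y0:y0+28,x0:x0+32],None,fx=f,fy=f,interpolation=cv2.INTER_NEAREST)
b=cv2.convertScaleAbs(b,alpha=1.4,beta=0); n=b.copy()
a=np.linspace(0,2*np.pi,60)
for r,z,col in((.013,.078,(0,0,255)),(.013,.072,(0,255,0)),(.0235,.066,(255,0,0)),(.0235,.06,(255,0,255))):
    P=np.c_[KEY[0]+r*np.cos(a),KEY[1]+r*np.sin(a),0*a+z]
    cv2.polylines(b,[((proj(c,P)-[x0,y0]+.5)*f).astype(int).reshape(-1,1,2)],True,col,1)
cv2.imwrite("pics/k1.png",b)
cc=camera("top"); cv2.imwrite("pics/k2.png",cv2.resize(cc["color"][240:275,245:295,::-1],None,fx=12,fy=12,interpolation=cv2.INTER_NEAREST))
```

```text
(no output)
```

View pics/k1.png

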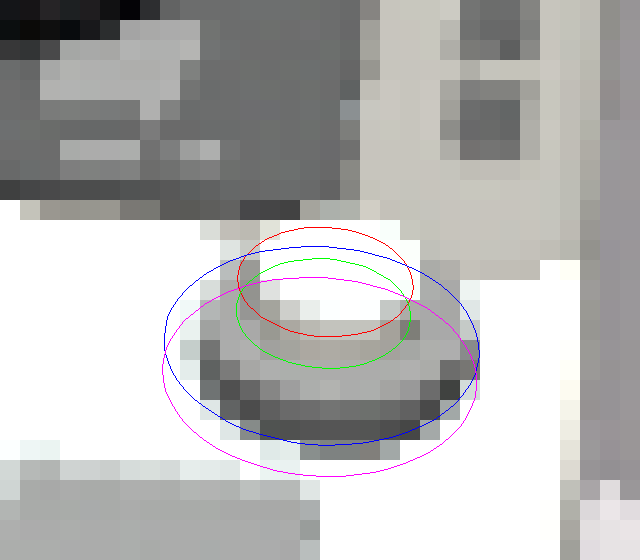

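The key top fits z≈0.078 and the housing top is at about 0.067. The stop, with the tip at about 0.073, is therefore 5 to 6 mm below the raised key and well clear of the housing, so the key bottomed out. It's up again now. One last look at everything.

Call:
servo_tool(moves=[[[0, 0, 0, 0.03, 0, -0.05, 1], [0, 0, 0, 0.06, 0, -0.1, 1], [0, 0, 0, 0.1, 0, -0.1, 1], [0, 0, 0, 0.15, 0, -0.1, 1], [0, 0, 0, 0.2, 0, -0.1, 1], [0, 0, 0, 0.2, 0, -0.1, 1], [0, 0, 0, 0.2, 0, -0.1, 1], [0, 0, 0, 0.2, 0, -0.1, 1]]])

```text
time_s: 17.98
ee_pos: [0.4682, 0.1169, 0.2015]
eef_rot: [3.141, 0.002, 1.608]
force: [0.2, -0.9, 0.0]
grip_width: 0.0003
```

Run:
```python
from h import *
rows([]); top("t4"); c=camera("side"); cv2.imwrite("pics/s18.png",c["color"][:,:,::-1])
```

```text
now [0.4682 0.1169 0.2015] [3.141e+00 2.000e-03 1.608e+00] F [ 0.2 -0.9  0. ] t 17.9833 w 0.0003366135194873194
```

View pics/t4.png

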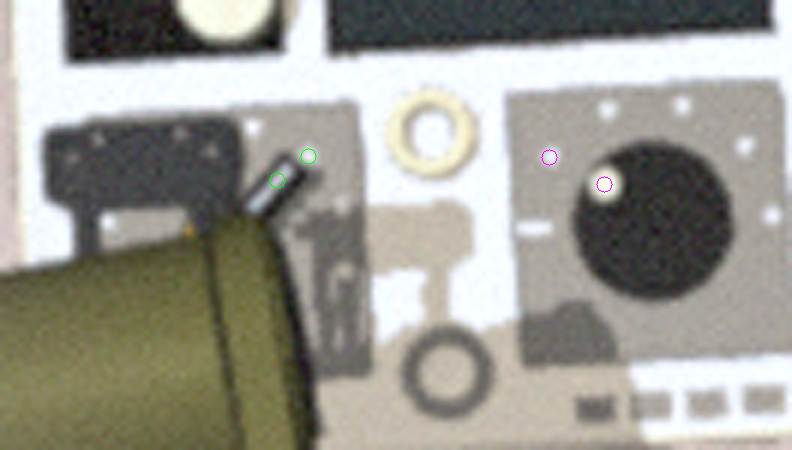

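View pics/s18.png

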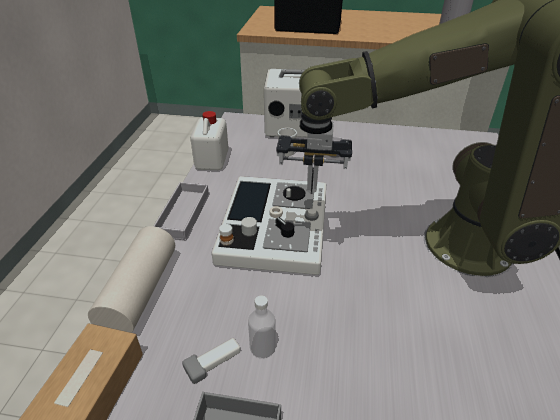

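The post sits exactly on its mark-2 prediction and the pointer on mark 6. The tape, tin, jar, gel and probe haven't moved, and the tool is clear.

```bash
python3 -c "
from station import *
print(hand_in())"
```

```text
the job is handed in; nothing more can be done
None
```

The job is done and handed in at about 18 s. I pushed the pointer selector clockwise from mark 2 to mark 6. I then pushed the post selector counter-clockwise from mark 4 to mark 2, and only after that pressed the key once and let it come up.

- **First try missed:** my first two pushes at the pointer passed over it without touching. The camera showed the shut fingertips end about 20 mm short of the reported TCP. I allowed for that in every later move.
- **Selectors:** the last top view showed the pointer on mark 6 and the post on its predicted mark 2 position.
- **Key:** it met a hard stop after roughly 5–6 mm of travel, judged from heights and force, at 26 N, well above the 4 N spring. I measured the housing as lower than that stop, so I take it the key bottomed out. The camera was too coarse to show the pressed position directly. The side view taken after lifting off showed it up again.
- **Bystanders:** the tape, tin, jar, gel and probe looked unmoved in the last views. The cup and dish were hidden behind the arm, but I never went near them.
- **Arm:** it was clear of everything, with contact force near zero.

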